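Tip the standing carton flat in the drawer and shut it

ROBOT

A 6-joint arm with a two-finger parallel gripper is mounted at the origin on the work surface. World frame = base frame: x ahead of the robot, y to its left, z up, the work surface at z = 0. Lengths are in m, angles in rad, forces in N, time in s.
With the tool pointing down it reaches from about 0.2 to 0.875 m from the base axis. Payload 3.4 kg.
Tool frame: the origin (TCP) lies between the finger pads; the fingertips stand 25 mm ahead of it and the grasp point (between the pads) lies 6 mm ahead of it (r.nose_length is the z of the fingertips in the tool frame, in m); z points along the fingers, y is the line along which they close (so a half turn about z gives the same grasp; the last joint's range is limited). The gripper opens to 94 mm and grips with 3 to 60 N. Pads are 16 mm wide; open, the fingers measure 119 mm over their backs; the gripper's body (75 mm by 177 mm) begins 78 mm behind the grasp point.
Start: joints at [-1.306, 0.276, 1.505, -0, 1.361, -0.121], TCP at [0.216, -0.533, 0.23] pointing down, gripper open.
Joint ranges: [-2.89, 2.89], [-0.75, 2.08], [0.22, 2.7], [-1.18, 4.32], [0.11, 2.71], [-2.7, 2.7]. Speed limits (rad/s): [2.57, 2.57, 3.14, 3.14, 3.14, 3.14].

INTERFACE

Orientations are given as a unit quaternion [w, x, y, z].
In Python, from plant import r, gripper_to, inverse_kinematics, vision, models, telemetry gives the robot as it stands. Calls block until the motion is done:
- r.move_to(position, orientation): joint-space move of the TCP to a pose.
- r.move_l(position, rot=None, vel=0.15, guard=None): straight line of the TCP; rot=None keeps the orientation; vel is the mean speed in m/s. With guard (N) it stops when the force on the tool has changed by that much, and returns True; else False.
- r.movej(angles): joint-space move.
- gripper_to(opening, f_grip=None): finger opening in m; f_grip is the grip in N (None keeps the last); returns when the fingers have stopped.
- r.hold(seconds).
- inverse_kinematics(position, orientation): joint angles nearest the present ones, or None.
- vision.snapshot(name): name is "scene" or "top" or "wrist"; returns the picture (480x640x3 uint8, red, green, blue); there is no depth.
- vision.get_calibration(name): a dict with "fx", "fy", "cx", "cy" (pixels), "position" and "orientation" of the camera in the world. Camera axes: x right, y down, z forward; pixel columns grow to the right and rows downward; lengths in m; the calibration is good to about 2 mm. The wrist camera is an equidistant fisheye: a pixel r from the principal point sees the ray r / f radians off the axis. A picture is of the moment at which its call begins: read the wrist's pose just before it. get_calibration takes no time and is no camera call; for the wrist camera it gives the pose at the moment of the call.
A pose or a line that the arm cannot do raises r.PlanningError and nothing moves.
- r.sign_off(): hands the job in; it is judged then, once.
Trained networks look in the newest picture that a camera, given by its name, has taken for a name from the list of things; names that differ only in an ending like _2 or _b are one class to them, and where a whole thing is asked for, a point or a joint stands for the part that bears it (a point fixed in the world has none). Each returns a list of dicts, best first, with "score" (0 to 1); they miss things now and then, are a little off and sometimes report something else, mostly with a low value. They report only what shows in the picture. A call takes as long as a camera call.
- models.boxes_of(thing, camera): "at" ([x, y, z] in m, in world coordinates, good to about 4 mm: the middle of the surface that is visible of it).
- models.regions_of(thing, camera): "pixels" (480x640 bool, what is visible of it).
- models.mark_of(thing, camera): "at" ([x, y, z] in m, in world coordinates, good to about 4 mm: a listed point, or the origin of a listed thing).
Readings, each from a call of its own:
- telemetry.current_t(): time.
- telemetry.current_joints(): joint angles.
- telemetry.current_dq(): joint speeds.
- telemetry.current_joint_efforts(): joint torques, N m.
- telemetry.current_ee_pos(): TCP position.
- telemetry.current_tool_rot(): TCP orientation.
- telemetry.current_wrist_force(): force on the tool from outside, world axes, zero at the start.
- telemetry.current_torque(): the same for the moment, N m.
- telemetry.current_opening(): finger opening in m.
- telemetry.current_finger_force(): force on a finger pad.
Only numpy, scipy, OpenCV 4.12 (cv2) and the standard library are available. Lean on these libraries where they do the work, as an engineer would, in place of code of your own. Each camera call takes 0.05 s, during which the arm holds its last target. There are 200 camera calls.

TASK

The half-open desk drawer will not shut because a carton has been left standing up in it. With the closed fingers push high on the carton's outer broad side so that it topples, where it stands, flat onto the blue felt and comes to lie wholly inside the felt's white border, without lifting or carrying it and without sliding it along upright. Then push the drawer fully shut with the carton still lying on the felt, leave everything else alone, and end clear of everything.

Things in the scene. Friction and masses are not known exactly. Their poses are not given: they have to be found in the camera images.
- carton: Rigid card carton, buff, orange band low down, dark disc on both broad sides: 72 mm wide (x), 42 thick (y), 118 tall (z), 0.10-0.20 kg. Stands on the drawer floor over the felt's left or right edge, broad sides facing the drawer's sides within 0.1 rad. Origin: centre of underside. Pushed near the top towards the felt it pivots on its lower edge and falls by itself past about 20 degrees.
- carton_center (a point): Middle of the carton's volume, 59 mm above the origin along its z; axes as the carton.
- carton_foot_a (a point): Carton corner point: end of the foot at x = -36 mm, mid-thickness, z = 0.
- carton_foot_b (a point): Carton corner point: end of the foot at x = +36 mm, mid-thickness, z = 0.
- carton_head_a (a point): Carton corner point: at x = -36 mm, mid-thickness, z = 118 mm (top end).
- carton_head_b (a point): Carton corner point: at x = +36 mm, mid-thickness, z = 118 mm (top end).
- zone (a point): Centre of the white-bordered blue felt on the drawer floor, 136 mm (x) by 148 mm (y), 14 mm above the desk; moves with the drawer. Axes are the drawer's: x into the unit (the way it closes), y left, z up. Drawer inside: y -190 to +190 mm, x -72 (inner face of the front) to +196 mm; side and back walls rise 44 mm above the floor.
- drawer (a joint): How far the drawer is pulled out, in m: 0 = fully shut (front flush with the unit), positive = open towards the robot; range 0 to 0.2. It slides with about 2.5 N of friction plus some damping (8 N per m/s), and stays where it is left.
- drawer_front (a point): On the outer face of the drawer's front panel, mid-width, 30 mm above the desk; axes as the zone's: push along +x here to shut. The plywood panel is 402 mm wide, 12 mm thick, from 8 to 70 mm above the desk; its middle 94 mm is cut down to 48 mm as a finger notch. The desk in front is clear.
- case: Fixed white painted drawer unit on the desk, 300 mm deep (x), 430 mm wide (y), 85 mm high, open towards the robot, with a black card reader and a cork pad (at most 24 mm high) on the rear of its top; the opening's upper edge is 73 mm above the desk. Origin: middle of its front face, at desk level; it reaches from x = 0 to 300 mm. The drawer slides along its x.
- spike: Stainless tripod spike with a black rubber ring, lying along the drawer's x over the felt's other edge, opposite the carton. 54 mm long, 14 mm thick. Origin: underside of its square barrel. To be left lying.
- tray: Wooden tray of two black body caps lying in the drawer's left end, 126 x 64 x 20 mm. Origin: centre of its underside. To be left lying.
- filter: Round tinted ND filter, 70 mm across, 8 mm thick, lying in the drawer's right end. Origin: centre of its underside. To be left lying.
- card_case: Grey memory-card case, 62 x 96 x 17 mm, lying on the desk to the right of the drawer. Origin: centre of its underside. To be left alone.
- lens_tube: Matte white plastic lens tube standing on the desk, 72 mm across, 95 mm tall. Origin: centre of its underside. To be left alone.
- flash: Compact black flash unit standing on its foot on the desk, about 60 x 70 mm, 122 mm tall. Origin: centre of its underside. To be left alone.
- mug: Blue mug on the desk, 82 mm across plus handle, 92 mm tall. Origin: centre of its underside. To be left alone.

How it is judged:
By the outcome, as a careful person would: the job done as asked, in the order asked, and still so for the second after the job is handed in, with the robot touching nothing.
It also fails if it takes over 43 s, if anything falls off the work surface, if the arm or the gripper's body presses on something with over 40 N, if the wrist force passes 120 N, or if a joint passes its speed limit or range.

## Working session

There is one attempt and no reset: what is moved stays moved. The work goes in short steps, each a Python script; the robot and the scene stay as the last script left them, time stands still between calls to the robot, and variables do not carry over. Pictures are saved under pics/ and viewed, at most 10 in all, crops included, and the job is handed in when it is done.

```bash
mkdir -p pics; ls; python3 - <<'E'
from plant import r, gripper_to, inverse_kinematics, vision, models, telemetry
import cv2,numpy as np
for c in ["top","scene"]:
    im=vision.snapshot(c); cv2.imwrite(f"pics/{c}0.png",im[:,:,::-1])
    k=vision.get_calibration(c);print(c,k)
    for n in ["carton","carton_center","carton_foot_a","carton_head_a","zone","drawer_front","case","spike","tray","filter","card_case","lens_tube","flash","mug"]:
        print(n,[(np.round(d["at"],3).tolist(),round(d["score"],2)) for d in models.mark_of(n,c)[:3]])
print(telemetry.current_t(), r.nose_length)
E
```

```text
pics
top {'fx': 564.09853258261, 'fy': 564.09853258261, 'cx': 325.94812267903364, 'cy': 243.88389748203366, 'position': array([0.25053381, 0.0207603 , 1.9634618 ]), 'orientation': array([ 0.05933538, -0.69793054,  0.71095185, -0.06260782])}
carton [([0.595, 0.024, 0.013], 0.6)]
carton_center [([0.593, 0.022, 0.072], 0.65), ([0.526, -0.076, 0.03], 0.62), ([0.612, -0.053, 0.016], 0.19)]
carton_foot_a [([0.631, 0.037, 0.014], 0.84), ([0.556, 0.016, 0.015], 0.74), ([0.569, -0.532, -0.004], 0.69)]
carton_head_a [([0.56, 0.021, 0.133], 0.8), ([0.626, 0.036, 0.132], 0.69)]
zone [([0.612, -0.052, 0.017], 0.6)]
drawer_front [([0.528, -0.074, 0.033], 0.95), ([0.396, -0.52, 0.001], 0.58)]
case [([0.697, -0.026, -0.004], 0.63), ([0.397, -0.518, 0.003], 0.24)]
spike [([0.632, -0.124, 0.012], 0.6)]
tray [([0.631, 0.037, 0.013], 0.74), ([0.396, -0.516, 0.002], 0.7), ([0.577, 0.098, 0.014], 0.63)]
filter [([0.691, -0.189, 0.016], 0.82)]
card_case [([0.395, -0.517, 0.002], 0.72)]
lens_tube []
flash [([0.571, -0.531, -0.005], 0.82)]
mug [([0.371, 0.539, 0.001], 0.82)]
scene {'fx': 486.9189450492624, '
[... 341 characters left out ...]
([0.627, 0.037, 0.012], 0.68)]
carton_head_a [([0.558, 0.013, 0.13], 0.64), ([0.628, 0.036, 0.132], 0.59)]
zone [([0.608, -0.053, 0.018], 0.64)]
drawer_front [([0.532, -0.073, 0.035], 0.9)]
case [([0.694, -0.026, 0.003], 0.86), ([0.607, -0.047, 0.016], 0.59)]
spike [([0.635, -0.124, 0.014], 0.59), ([0.562, 0.013, 0.013], 0.26)]
tray [([0.58, 0.091, 0.012], 0.64), ([0.591, 0.026, 0.076], 0.39), ([0.694, -0.025, 0.0], 0.28)]
filter [([0.686, -0.187, 0.015], 0.88)]
card_case [([0.394, -0.517, 0.004], 0.57)]
lens_tube [([0.549, 0.517, -0.002], 0.65), ([0.692, -0.024, -0.0], 0.35)]
flash [([0.611, -0.05, 0.014], 0.61), ([0.569, -0.528, 0.001], 0.55)]
mug [([0.368, 0.537, -0.002], 0.81)]
1.5 0.025
```

View pics/top0.png

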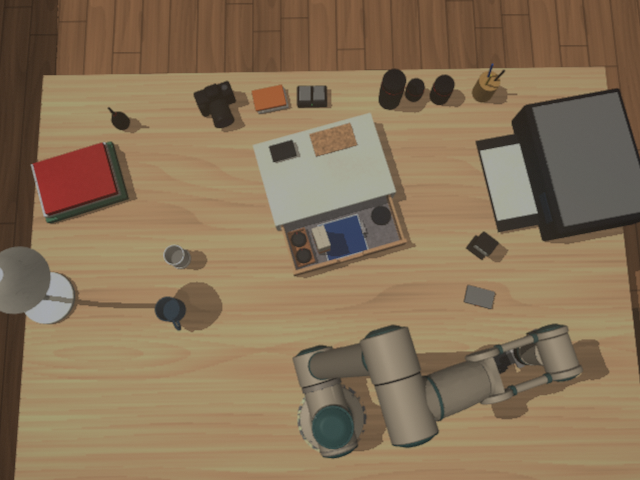

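View pics/scene0.png

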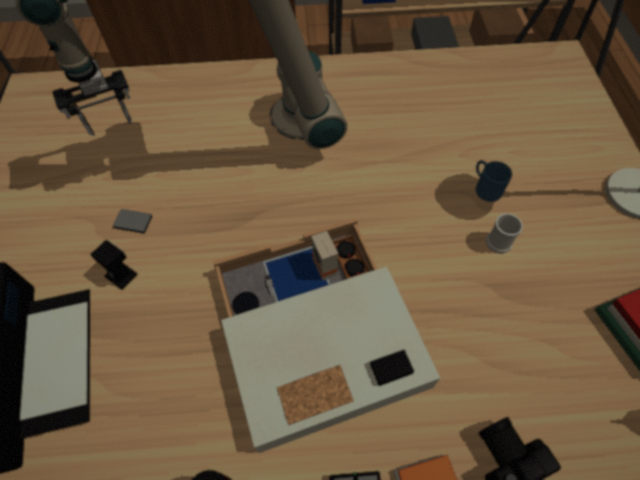

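The pictures show the drawer at about 15° yaw. The carton (top view ~320,238) stands over the felt's left edge, the spike (~363,228) lies at the right edge, and the tray is on the left. I'll hover on the carton's outer side and check from close by.

```bash
cat > h.py <<'E'
from plant import r, gripper_to, inverse_kinematics, vision, models, telemetry
import cv2,numpy as np
from scipy.spatial.transform import Rotation as Ro
def quat(yaw):   # tool down, tool y along heading yaw
    u=np.array([np.cos(yaw),np.sin(yaw),0]);z=np.array([0,0,-1.])
    q=Ro.from_matrix(np.c_[np.cross(u,z),u,z]).as_quat();return np.r_[q[3],q[:3]]
def marks(c,names):
    for n in names: print(c,n,[(np.round(d["at"],4).tolist(),round(d["score"],2)) for d in models.mark_of(n,c)[:3]])
E
python3 - <<'E'
from h import *
psi=0.285
p=[0.575,0.095,0.29]
best=min(((np.abs(s-telemetry.current_joints()).max(),y) for y in(psi,psi+np.pi) for s in [inverse_kinematics(p,quat(y))] if s is not None))
print(best, inverse_kinematics(p,quat(best[1])))
r.move_to(p,quat(best[1])); gripper_to(0.0,20)
im=vision.snapshot("wrist"); cv2.imwrite("pics/w1.png",im[:,:,::-1])
marks("wrist",["carton","carton_center","carton_foot_a","carton_head_a","zone","drawer_front","case","spike","filter"])
print(telemetry.current_t(),telemetry.current_opening(),telemetry.current_ee_pos())
E
```

```text
(np.float64(1.3503373540659436), 0.285) [ 4.43736681e-02  2.61529475e-01  1.37938095e+00 -4.44089210e-16
  1.50068223e+00 -2.40626332e-01]
wrist carton [([0.5946, 0.0214, 0.0111], 0.93)]
wrist carton_center [([0.59, 0.0285, 0.0712], 0.83)]
wrist carton_foot_a [([0.628, 0.0339, 0.0122], 0.8), ([0.5603, 0.0146, 0.0142], 0.76)]
wrist carton_head_a [([0.5627, 0.015, 0.1291], 0.95), ([0.6293, 0.0391, 0.1343], 0.64)]
wrist zone []
wrist drawer_front []
wrist case [([0.6291, 0.0351, 0.0117], 0.55)]
wrist spike []
wrist filter [([0.5964, 0.0237, 0.0127], 0.49)]
5.9833 0.00010679444626791781 [0.57499141 0.09498293 0.28999452]
```

View pics/w1.png

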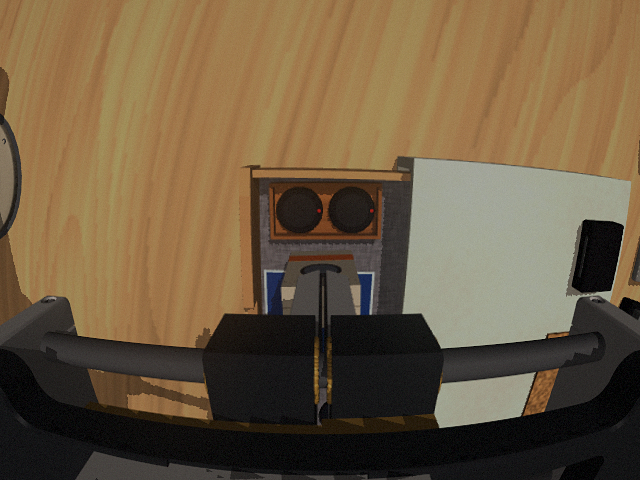

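```bash
python3 - <<'E'
from h import *
psi=0.30; c=np.array([0.5945,0.0255]); v=np.array([-np.sin(psi),np.cos(psi)]); q=quat(psi)
P=lambda d,z:[*(c+d*v),z]
r.move_l(P(.051,.24),q,vel=.15)
r.move_l(P(.051,.140),vel=.12)
r.move_l(P(-.018,.140),vel=.045)
print(telemetry.current_wrist_force())
r.hold(.3)
r.move_l(P(.03,.26),vel=.2)
im=vision.snapshot("scene"); cv2.imwrite("pics/s1.png",cv2.resize(im[180:360,180:420,::-1],(800,600)))
marks("scene",["carton","carton_center","carton_foot_a","carton_head_a","zone","drawer_front","case","spike"])
print(telemetry.current_t())
E
```

```text
[ 0.6781547 -0.005305  -0.6697084]
scene carton [([0.6015, 0.0009, 0.0337], 0.72)]
scene carton_center [([0.6192, -0.0467, 0.0353], 0.8)]
scene carton_foot_a [([0.5689, -0.0066, 0.0333], 0.86), ([0.6357, 0.0157, 0.0341], 0.71), ([0.6949, -0.0282, -0.0002], 0.55)]
scene carton_head_a [([0.6028, -0.1222, 0.0326], 0.72), ([0.6717, -0.0985, 0.0336], 0.69)]
scene zone [([0.6102, -0.0508, 0.014], 0.88)]
scene drawer_front [([0.5297, -0.0716, 0.0329], 0.72), ([0.5676, -0.5261, 0.0007], 0.28)]
scene case [([0.6984, -0.0275, -0.0], 0.82)]
scene spike [([0.6358, -0.1264, 0.0156], 0.65), ([0.368, 0.5346, -0.0031], 0.16)]
10.7083
```

View pics/s1.png

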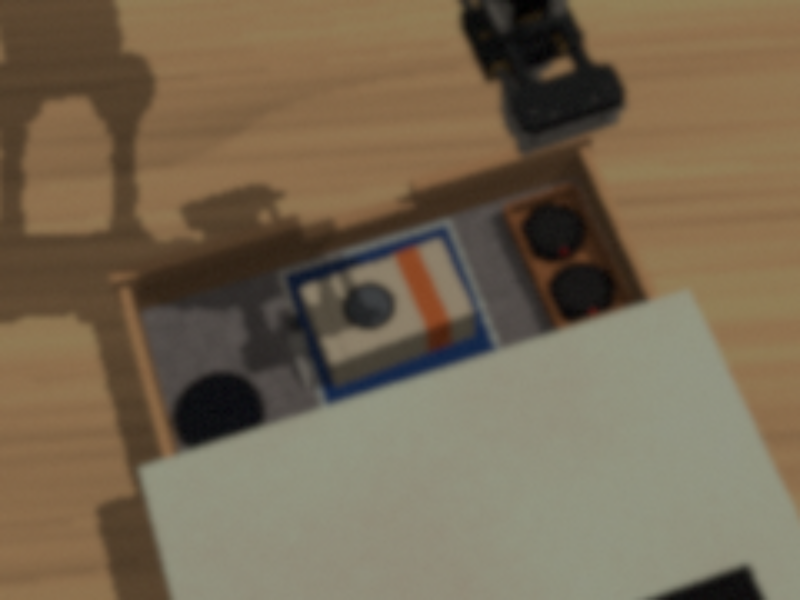

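The carton (crop ~385,310) lies flat inside the felt border and clear of the spike. Next I'll shut the drawer.

```bash
python3 - <<'E'
from h import *
psi=0.275; f=np.array([0.5300,-0.0732]); u=np.array([np.cos(psi),np.sin(psi)])
P=lambda d,z:[*(f+d*u),z]
p=P(-.055,.2)
yaw=min((np.abs(s-telemetry.current_joints()).max(),y) for y in(psi+np.pi/2,psi-np.pi/2) for s in [inverse_kinematics(p,quat(y))] if s is not None)[1]
r.move_to(p,quat(yaw))
r.move_l(P(-.055,.038),vel=.12)
r.move_l(P(-.018,.038),vel=.06)
print(r.move_l(P(.150,.038),vel=.06,guard=25),telemetry.current_wrist_force())
print(r.move_l(P(.180,.038),vel=.025,guard=12),telemetry.current_wrist_force(),(telemetry.current_ee_pos()[:2]-f)@u)
r.move_l(P(.10,.038),vel=.12)
r.move_l(P(.03,.22),vel=.2)
im=vision.snapshot("scene"); cv2.imwrite("pics/s2.png",cv2.resize(im[150:400,160:480,::-1],(800,600)))
marks("scene",["drawer_front","case","zone"])
im=vision.snapshot("wrist"); cv2.imwrite("pics/w2.png",im[:,:,::-1])
marks("wrist",["drawer_front","case"])
print(telemetry.current_t(),telemetry.current_wrist_force())
E
```

```text
False [-2.10005998 -1.92798309 -1.71453889]
True [-0.17025429  0.65793682  0.88514365] 0.16521598112468594
scene drawer_front [([0.5676, -0.5269, -0.0015], 0.67)]
scene case [([0.6967, -0.0268, -0.0004], 0.74)]
scene zone [([0.369, 0.5344, -0.0027], 0.51)]
wrist drawer_front [([0.7036, -0.0258, 0.0336], 0.79), ([0.7009, -0.0255, 0.0001], 0.72)]
wrist case [([0.7015, -0.0275, -0.0063], 0.75)]
20.0083 [-0.76361839  1.20371302 -0.13298213]
```

View pics/s2.png

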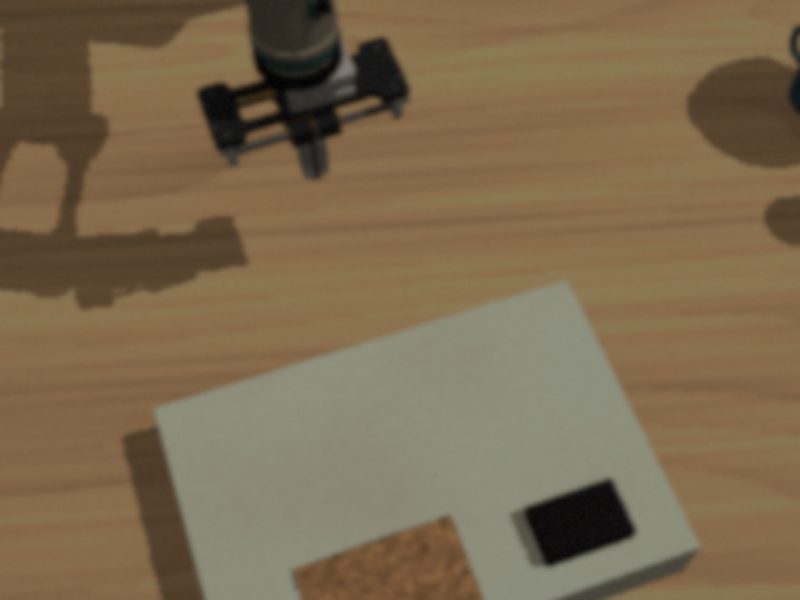

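View pics/w2.png

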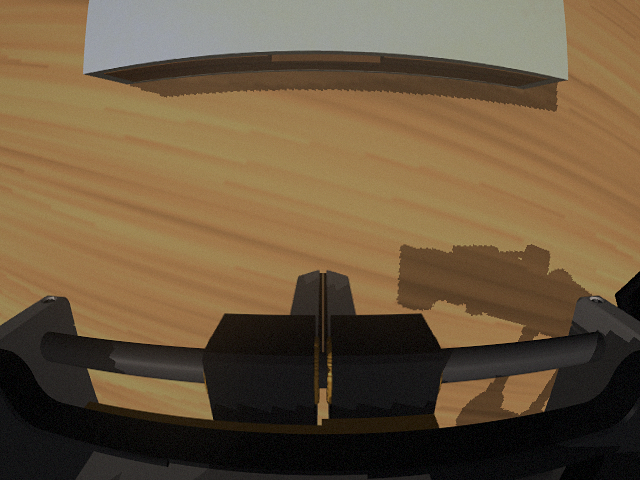

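The drawer looks flush, with the panel in the opening at wrist ~325,60. I'll do one confirming press to make sure it's at its end stop.

```bash
python3 - <<'E'
from h import *
psi=0.275; f=np.array([0.5300,-0.0732]); u=np.array([np.cos(psi),np.sin(psi)])
P=lambda d,z:[*(f+d*u),z]
r.move_l(P(.09,.038),vel=.2)
r.move_l(P(.150,.038),vel=.06)
for g in (8,20):
    print(r.move_l(P(.185,.038),vel=.02,guard=g),telemetry.current_wrist_force(),(telemetry.current_ee_pos()[:2]-f)@u)
r.move_l(P(.10,.038),vel=.1)
r.move_l(P(.0,.22),vel=.2)
im=vision.snapshot("wrist"); marks("wrist",["drawer_front","case"])
print(telemetry.current_t())
E
```

```text
True [ 0.70850493 -0.45137535 -0.12131605] 0.1647784780685321
True [ 0.10021599  0.18820656 -0.06736819] 0.16400976061252615
wrist drawer_front [([0.7014, -0.0284, 0.0317], 0.65)]
wrist case []
25.8833
```

```bash
python3 -c "
from h import *
r.hold(.3); print(r.sign_off())"
```

```text
the job is handed in; nothing more can be done
None
```

I toppled the carton flat inside the felt border and pushed the drawer shut, pressing a second time to confirm it was at its end stop. I then handed the job in with the arm clear, about 26 s on the robot's clock; I couldn't see the carton once the drawer was closed.

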